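# Change over the twin water filter

## Task

The left and right filters of this bench water set share one supply: one is in use (its blue lever lies along the pipe) and the other is on standby (its blue lever is swung across the pipe). Change over to the standby filter: with a fingertip, push the standby lever round until it is fully open, in line with its pipe, and only then push the other blue lever round until it is fully shut, square across its pipe, so that the water is never cut off. Swing the levers smoothly without slamming them, leave the red-handled main valve as it is, and do not disturb the cartridge, carton, mug or spanner standing about.

Things in the scene. Friction and masses are not known exactly. Their poses are not given: they have to be found in the camera images.
- filter_set: The fixed pipework: steel drip tray 440 x 400 mm, 16 mm high, and 22 mm copper pipes, axes 175 mm above the bench. Origin on the bench midway between the two blue-levered valves, 130 mm to its +y and -y side (which is which varies). Its x axis (roughly away from the robot) is the way the two filter pipes run. A supply pipe crosses 75 mm to its -x side, an outlet pipe 300 mm to its +x side.
- leg_duty: Filter pipe in use, fixed, along filter_set's x. Origin on the bench right below its valve's lever axis. A grey filter head (75 mm across, top 199 mm above the bench) with a clear bowl and a dirty brown cartridge stands 175 mm to the +x side. The highest thing near is a gauge on the outlet pipe, 255 mm above the bench.
- leg_standby: Standby filter pipe, the same as leg_duty but with a clean white cartridge.
- duty_pivot (a point): On the vertical turning axis of the blue lever of the filter in use, at the mid-height of the lever's sleeve, 221 mm above the bench (46 mm above the pipe axis).
- duty_grip (a point): On the middle line of the same lever, 85 mm out from its axis, at mid-height of its blue sleeve: a flat bar 20 mm wide and 11 mm high, from 34 to 110 mm from the axis. The space beneath is free down to the pipe, 29 mm below the sleeve. Pushing sideways here takes about 5 N; the lever stays where it is left.
- valve_duty (a joint): Opening of the valve in use (rad): 0 = fully shut, lever across the pipe, pointing to filter_set's -y side; 1.571 = fully open, lever along the pipe, pointing to its +x side. Hard stops at both ends; opening turns anticlockwise seen from above. Starts at or close to open.
- standby_pivot (a point): The same point as duty_pivot, on the lever of the standby filter, whose cartridge is clean and white.
- standby_grip (a point): The same point as duty_grip, on the lever of the standby filter; same sizes and stiffness.
- valve_standby (a joint): Opening of the standby filter's valve, same meaning as valve_duty. Starts at or close to shut.
- main_valve (a joint): Opening of the main stop valve (rad), with a red lever of the same shape, on the supply pipe 225 mm to the +y side of filter_set's origin (and 75 mm to its -x side). Open, 1.571, when its lever lies along that pipe pointing to the +y side; shutting turns it clockwise towards the +x side. Starts open; to be left so.
- cartridge: Spare white filter cartridge, 58 mm across and 102 mm high, standing in the drip tray between the two bowls. Origin at the centre of its foot.
- carton: Small cardboard carton, 75 x 75 x 125 mm high, standing on the bench at the -y side of the tray. Origin at the centre of its underside.
- mug: White mug, 80 mm across and 90 mm high, on the bench at the +y side of the tray. Origin at the centre of its foot.
- spanner: Black plastic bowl spanner, a ring about 106 mm across with a handle, 220 mm long and 12 mm thick, lying on the bench at the +y side. Origin on the underside, 70 mm from the ring's centre towards the handle.

How it is judged:
By the outcome, as a careful person would: the job done as asked, in the order asked, and still so for the second after the job is handed in, with the robot touching nothing.
It also fails if it takes over 54 s, if anything falls off the work surface, if the arm or the gripper's body presses on something with over 40 N, if the wrist force passes 120 N, or if a joint passes its speed limit or range.

## Robot

A 7-joint arm with a two-finger parallel gripper is mounted at the origin on the work surface. World frame = base frame: x ahead of the robot, y to its left, z up, the work surface at z = 0. Lengths are in mm, angles in rad, forces in N, time in s.
With the tool pointing down it reaches from about 400 to 850 mm from the base axis. Payload 4.4 kg.
Tool frame: the origin (TCP) lies midway between the tips of the shut fingers; the grasp point (between the pads) lies 19 mm behind it (manip.pinch_z is the distance from the TCP to the grasp point, in mm); z points along the fingers, y is the line along which they close (so a half turn about z gives the same grasp; the last joint's range is limited). The gripper opens to 94 mm and grips with 3 to 60 N. Pads are 16 mm wide; open, the fingers measure 119 mm over their backs; the gripper's body (75 mm by 177 mm) begins 78 mm behind the grasp point.
Start: joints at [1.073, 0.628, 0.038, 1.517, -0.027, 0.996, -0.02], TCP at [272.058, -590.341, 205.478] pointing down, gripper open.
Joint ranges: [-3.06, 3.06], [-0.37, 2.12], [-1.25, 1.32], [0.18, 2.47], [-1.1, 4.24], [0.23, 1.98], [-2.94, 2.94]. Speed limits (rad/s): [2.57, 2.57, 3.14, 3.14, 3.14, 3.14, 3.14].

## Interface

Orientations are given as [roll, pitch, yaw] about the fixed x, y, z axes, in that order (R = Rz(yaw) Ry(pitch) Rx(roll)).
In Python, from workcell import status, cams, ticket, manip gives the robot as it stands. The module is installed in compiled form; this text tells all that it offers.
- The arm moves only by the tool apply_moves, never from a script. Its arguments are lists of equal length, an entry for each row: "offset": the shift along the tool's x, y, z scaled (see below), a list of three; "spin": the turn about the tool's z scaled (see below); "gripper": the opening, from -1 (shut) to 1 (fully open). A call has 1 to 12 rows; each row is the pose to reach, as a shift and turn from the pose commanded when the call began, along the tool's axes at that moment; what a row does not reach only later rows make up. The controller multiplies each number of a shift by 0.12 m and each number of a turn by pi/2 rad. A row lasts 1/8 s, in which the tool goes at most 62.5 mm and 10.7 degrees, less where a joint would pass 70% of its speed; a pose out of reach is approached as far as the arm can. A call with a number of a shift or a turn outside -1 to 1 is refused whole. A call with a gripper value outside its range is refused whole. The fingers move at their own pace and stop on an object; "grip_force" is the grip in N (left out, the last holds). Time passes only in rows, so rows that repeat a pose let the fingers close. It gives the time, the measured TCP pose, the force, the opening and the grip force at its end, in the units of the state.
- status.get_obs(): the state, without advancing time (a new reading comes with each control period).
- cams.capture(name): name is "side" or "top" or "wrist"; returns (picture, depth): 480x640x3 uint8, red, green, blue; 480x640 float32, mm along the optical axis (not along the pixel's ray), 0 where there is no reading.
- cams.calibration(name): a dict with "intrinsics" (3x3 intrinsics, pixels), "world_to_cam" (4x4, takes a point from world to camera coordinates); the wrist camera has in their place "tool_from_camera" (4x4, takes a point from camera to tool coordinates, whose origin is the TCP and whose axes are the flange's). Camera axes: x right, y up, looking along -z (the intrinsics and any distortion apply to the point x, -y, -z); pixel columns grow to the right and rows downward; lengths in mm; the calibration is good to about 2 mm. A picture is of the moment at which its call begins: read the wrist's pose just before it. calibration takes no time and is no camera call.
- ticket.job_done(): hands the job in; it is judged then, once.
The state is a dict: "clock": time; "joint_pos": joint angles; "dq": joint speeds; "tau": joint torques, N m; "position": TCP position; "ee_rot": TCP orientation; "wrist_force": force on the tool from outside, world axes, zero at the start; "ft_torque": the same for the moment, N m; "width": finger opening in mm; "finger_force": force on a finger pad.
Only numpy, scipy, OpenCV 4.12 (cv2) and the standard library are available. Lean on these libraries where they do the work, as an engineer would, in place of code of your own. Each camera call takes 0.05 s, during which the arm holds its last target. There are 200 camera calls.

## Working session

There is one attempt and no reset: what is moved stays moved. The work goes in short steps, Python scripts to look and compute and a tool call to move; the robot and the scene stay as the last step left them, time stands still between calls to the robot, and variables do not carry over. Pictures are saved under pics/ and viewed, at most 10 in all, crops included, and the job is handed in when it is done.

Besides the shell and the picture viewer there is one more tool, called after ">>>" as name(argument=value, ...), one argument or row to a line, values as JSON. apply_moves: Moves the arm, as the interface text tells. Its arguments: {"type":"object","properties":{"offset":{"type":"array","items":{"type":"array","items":{"type":"number"}}},"spin":{"type":"array","items":{"type":"number"}},"gripper":{"type":"array","items":{"type":"number"}},"grip_force":{"type":"number"}},"required":["offset","spin","gripper"]}

```bash
mkdir -p pics; python3 - <<'E'
from workcell import status,cams
import cv2,numpy as np
for n in("top","side"):
    p,d=cams.capture(n); cv2.imwrite(f"pics/{n}.png",p[...,::-1]); np.save(f"{n}_d.npy",d); np.save(f"{n}_p.npy",p)
    c=cams.calibration(n); print(n,{k:np.round(v,3).tolist() for k,v in c.items()})
o=status.get_obs(); print({k:np.round(v,3).tolist() for k,v in o.items()})
E
```

```text
top {'intrinsics': [[571.555, 0.0, 321.114], [0.0, 571.555, 238.579], [0.0, 0.0, 1.0]], 'world_to_cam': [[0.021, -1.0, 0.013, 70.342], [0.995, 0.022, 0.1, -589.963], [-0.101, 0.011, 0.995, -1656.262], [0.0, 0.0, 0.0, 1.0]]}
side {'intrinsics': [[445.852, 0.0, 319.438], [0.0, 445.852, 229.35], [0.0, 0.0, 1.0]], 'world_to_cam': [[-0.827, -0.562, 0.016, 523.102], [0.333, -0.466, 0.82, -259.854], [-0.454, 0.683, 0.572, -1024.086], [0.0, 0.0, 0.0, 1.0]]}
{'clock': 0.1, 'joint_pos': [1.073, 0.629, 0.038, 1.518, -0.027, 0.996, -0.02], 'dq': [-0.001, -0.001, -0.002, -0.002, 0.001, 0.0, 0.002], 'tau': [0.003, -55.08, 1.148, -18.712, -0.052, 0.019, 0.0], 'position': [271.803, -589.822, 204.684], 'ee_rot': [-3.14, 0.0, 0.432], 'wrist_force': [-0.902, 0.878, -0.199], 'ft_torque': [0.016, -0.008, -0.01], 'finger_force': 0.0, 'width': 93.874}
```

View pics/top.png

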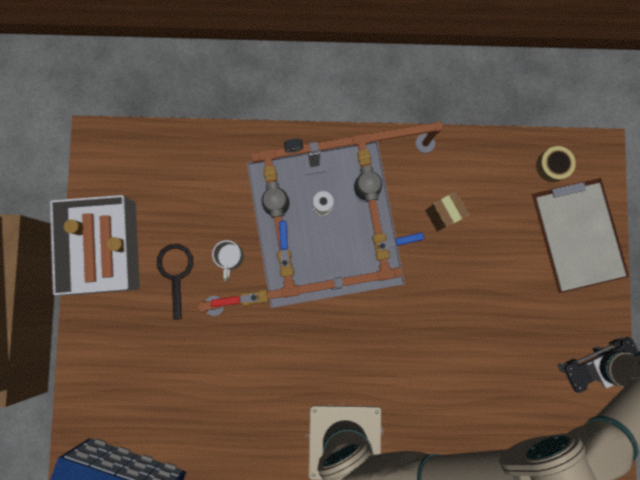

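View pics/side.png

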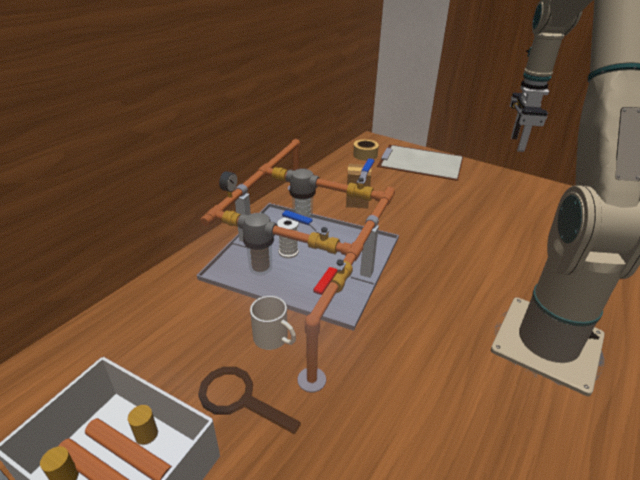

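The top picture shows the duty valve on the left: lever from (283,222) to (285,248), pivot about (286,262). The standby valve is on the right: lever from (397,242) to (424,236), pivot about (382,247). The side view shows the same levers at about (297,216) for duty and (367,167) for standby. I'll measure them by colour and depth in both views.

```bash
cat >h.py <<'E'
import numpy as np,cv2
from workcell import status,cams
def pts(n,d,mask):
    c=cams.calibration(n);K=c["intrinsics"];T=np.linalg.inv(c["world_to_cam"])
    v,u=np.nonzero(mask&(d>0));z=d[v,u]
    P=np.c_[(u-K[0,2])/K[0,0]*z,-(v-K[1,2])/K[1,1]*z,-z,np.ones(len(z))]
    return (P@T.T)[:,:3]
def proj(n,X):
    c=cams.calibration(n);K=c["intrinsics"];q=c["world_to_cam"]@np.r_[X,1]
    return K[0,0]*q[0]/-q[2]+K[0,2],-K[1,1]*q[1]/-q[2]+K[1,2]
def levers(n,p,d,col="b"):
    q=p.astype(int);r,g,b=q[...,0],q[...,1],q[...,2]
    m=(b>1.7*r)&(b>1.5*g)&(b>60) if col=="b" else (r>3*g)&(r>3*b)&(r>90)
    k,l,s,c=cv2.connectedComponentsWithStats(m.astype(np.uint8))
    out=[]
    for i in range(1,k):
        if s[i,4]<25: continue
        X=pts(n,d,l==i)
        X=X[np.abs(X[:,2]-np.median(X[:,2]))<12]
        if len(X)<10 or not 190<np.median(X[:,2])<245: continue
        m_=X[:,:2].mean(0);w,V=np.linalg.eigh(np.cov((X[:,:2]-m_).T));a=V[:,1];t=(X[:,:2]-m_)@a
        out.append((m_+a*(t.max()+t.min())/2,np.degrees(np.arctan2(a[1],a[0])),np.ptp(t),np.median(X[:,2]),c[i]))
    return out
E
python3 - <<'E'
from h import *
for n in("top","side"):
    p,d=np.load(n+"_p.npy"),np.load(n+"_d.npy")
    for c in "br":
        for L in levers(n,p,d,c): print(n,c,[np.round(x,1).tolist() for x in L])
# pipes: copper points by height 165-190 of top
p,d=np.load("top_p.npy"),np.load("top_d.npy"); X=pts("top",d,np.ones(d.shape,bool))
a=cv2.resize(p[120:320,190:450],None,fx=3,fy=3,interpolation=cv2.INTER_CUBIC); cv2.imwrite("pics/topc.png",a[...,::-1])
E
```

```text
top b [[577.2, 184.7], -176.1, 71.4, 225.9, [283.0, 234.6]]
top b [[573.7, -144.8], 104.6, 72.6, 225.8, [409.3, 238.6]]
top b [[-38.9, 663.0], 82.9, 179.4, 199.8, [78.2, 471.8]]
top r [[401.2, 328.5], 99.6, 69.3, 226.3, [225.2, 301.2]]
side b [[570.3, -143.8], 105.3, 74.3, 226.2, [367.9, 164.5]]
side b [[574.7, 186.1], -176.5, 74.5, 225.7, [296.8, 216.6]]
side r [[399.1, 328.0], 98.6, 72.7, 226.2, [325.2, 279.7]]
```

View pics/topc.png

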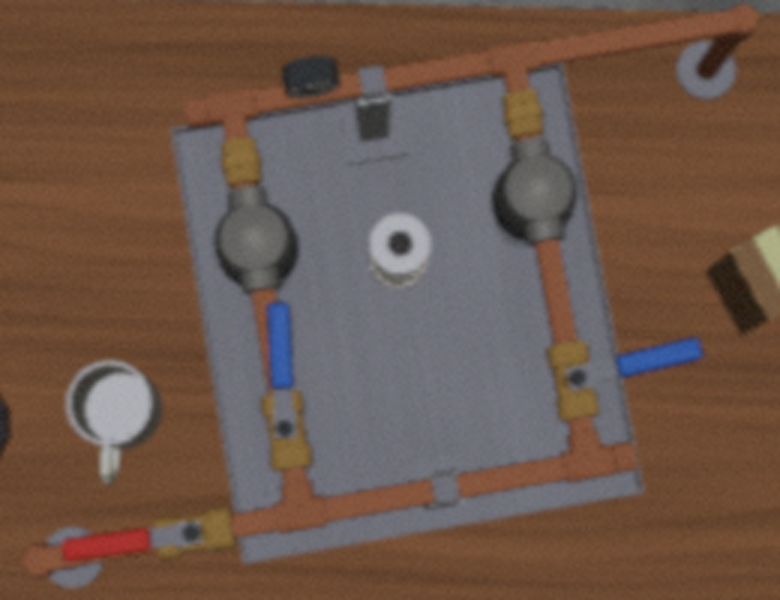

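The centre-line distances agree: the pivots come out 260 mm apart, with standby near (553,-75), duty near (504,181), and filter_set yaw about 11°. I'll close the fingers, rise and travel to the clockwise side of the standby lever.

>>> apply_moves(
  offset=[
    [0, 0, -0.1],
    [0.1, -0.06, -0.3],
    [0.3, -0.2, -0.45],
    [0.6, -0.4, -0.45],
    [0.88, -0.57, -0.45],
  ],
  spin=[0, 0, 0, 0, 0],
  gripper=[-1, -1, -1, -1, -1],
  grip_force=20,
)

```text
clock: 0.72
position: [340.2, -483.1, 260.6]
ee_rot: [3.14, -0.001, 0.432]
wrist_force: [0.3, 0.3, -0.4]
width: 47.6
finger_force: 0.0
```

>>> apply_moves(
  offset=[
    [0.35, -0.22, 0],
    [0.7, -0.45, 0],
    [0.88, -0.57, 0],
  ],
  spin=[0, 0, 0],
  gripper=[-1, -1, -1],
)

```text
clock: 1.1
position: [408.7, -374.9, 260.4]
ee_rot: [3.141, -0.002, 0.435]
wrist_force: [0.3, -1.1, 0.6]
width: 18.0
finger_force: 0.0
```

>>> apply_moves(
  offset=[
    [0.35, -0.22, 0],
    [0.7, -0.45, 0],
    [0.88, -0.57, 0],
  ],
  spin=[0, 0, 0],
  gripper=[-1, -1, -1],
)

```text
clock: 1.48
position: [475.8, -268.5, 260.4]
ee_rot: [3.141, -0.002, 0.436]
wrist_force: [-0.3, -0.5, -0.3]
width: 0.1
finger_force: 0.0
```

>>> apply_moves(
  offset=[
    [0.3, -0.2, 0],
    [0.6, -0.4, 0],
    [0.8, -0.52, 0],
    [0.88, -0.57, 0],
    [0.88, -0.57, 0],
  ],
  spin=[0.05, 0.11, 0.11, 0.11, 0.11],
  gripper=[-1, -1, -1, -1, -1],
)

```text
clock: 2.1
position: [541.3, -165.2, 259.8]
ee_rot: [3.141, -0.0, 0.26]
wrist_force: [-0.0, 0.2, -0.4]
width: 0.5
finger_force: 0.0
```

```bash
cat >>h.py <<'E'
from scipy.spatial.transform import Rotation as R
def wrist(p,d,o,u,v):
    c=cams.calibration("wrist");K=c["intrinsics"];z=d[v,u]
    q=c["tool_from_camera"]@np.r_[(u-K[0,2])/K[0,0]*z,-(v-K[1,2])/K[1,1]*z,-z,1]
    return R.from_euler("xyz",o["ee_rot"]).apply(q[:3])+o["position"]
E
python3 - <<'E'
from h import *
o=status.get_obs(); p,d=cams.capture("wrist"); p2,d2=cams.capture("side")
np.savez("w1.npz",p=p,d=d,pos=o["position"],rot=o["ee_rot"])
a=cv2.resize(p2[90:270,230:450],None,fx=3,fy=3,interpolation=cv2.INTER_CUBIC)
cv2.imwrite("pics/w1.png",p[...,::-1]);cv2.imwrite("pics/s1.png",a[...,::-1])
for L in levers("side",p2,d2): print([np.round(x,1).tolist() for x in L])
E
```

```text
[[571.0, -145.3], 105.1, 75.4, 226.0, [367.8, 164.5]]
[[576.1, 186.3], -176.1, 73.7, 225.7, [296.7, 216.6]]
```

View pics/w1.png

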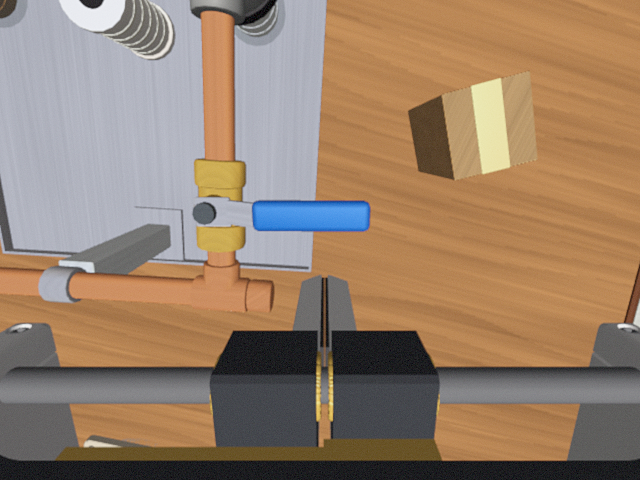

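View pics/s1.png

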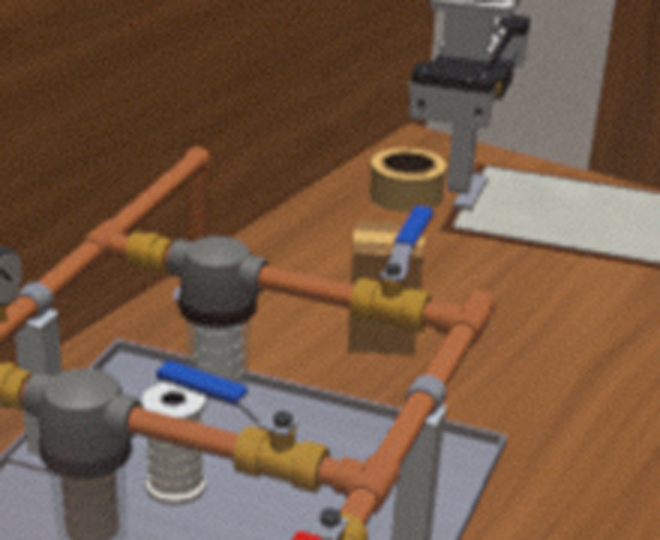

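The wrist view shows the standby lever sleeve from (253,215) to (370,215), its stem at (204,212), and the shut fingertips at (325,280), clear on the near side. The side crop shows the white cartridge on that leg and the tip above the levers.

```bash
python3 - <<'E'
from h import *
f=np.load("w1.npz");o={"position":f["pos"],"ee_rot":f["rot"]};print(o)
for u,v in((204,212),(258,215),(365,215),(310,202),(310,229),(218,40),(218,130),(325,280)): print((u,v),np.round(wrist(f["p"],f["d"],o,u,v),1))
A=wrist(f["p"],f["d"],o,258,215);B=wrist(f["p"],f["d"],o,365,215);print(np.degrees(np.arctan2(*(B-A)[1::-1])))
E
```

```text
{'position': array([ 541.25312409, -165.21120582,  259.78920486]), 'ee_rot': array([ 3.14113955e+00, -1.12293356e-04,  2.59647747e-01])}
(204, 212) [557.  -79.9 216.8]
(258, 215) [ 566.2 -116.   225.7]
(365, 215) [ 583.8 -181.6  226.4]
(310, 202) [ 582.6 -145.9  224.4]
(310, 229) [ 565.8 -150.2  225.1]
(218, 40) [665.2 -60.6 186.2]
(218, 130) [609.4 -70.6 186.1]
(325, 280) [ 549.3 -164.5  264.3]
-75.02318096417754
```

```bash
cat >plan.py <<'E'
from h import *
def rows(o,W):  # W: list of (x,y,z,yaw deg); prints offsets in tool units from pose o
    r=R.from_euler("xyz",o["ee_rot"]);y0=np.degrees(o["ee_rot"][2])
    O=[np.round(r.inv().apply(np.array(w[:3])-o["position"])/120,2).tolist() for w in W]
    print(O);print([round(-(w[3]-y0)/90,2) for w in W])
def arc(S,side,ths,z,rad=85,off=18): # side -1: pushes anticlockwise (tool +x), +1: clockwise (tool -x)
    W=[]
    for t in ths:
        a=np.radians(t);u=np.array([np.cos(a),np.sin(a)]);n=np.array([-u[1],u[0]])
        W.append((*(np.array(S)+rad*u+side*off*n),z,t+90))
    return W
E
python3 - <<'E'
from plan import *
o=status.get_obs();S=(554,-76)
o["ee_rot"]=np.array([np.pi,0,o["ee_rot"][2]])
W=[(*o["position"][:2],z,14.9) for z in(240,215,203,203)]
for off in(31,26,22,18): W+=arc(S,-1,[-75.1],203,off=off)
W+=arc(S,-1,[-74,-72,-70,-67.5],203)
rows(o,W)
E
```

```text
[[0.0, -0.0, 0.16], [0.0, -0.0, 0.37], [0.0, -0.0, 0.47], [0.0, -0.0, 0.47], [0.05, 0.01, 0.47], [0.09, 0.01, 0.47], [0.12, 0.01, 0.47], [0.15, 0.01, 0.47], [0.17, 0.01, 0.47], [0.19, 0.01, 0.47], [0.22, 0.02, 0.47], [0.25, 0.02, 0.47]]
[np.float64(-0.0), np.float64(-0.0), np.float64(-0.0), np.float64(-0.0), np.float64(-0.0), np.float64(-0.0), np.float64(-0.0), np.float64(-0.0), np.float64(-0.01), np.float64(-0.04), np.float64(-0.06), np.float64(-0.09)]
```

>>> apply_moves(
  offset=[
    [0, 0, 0.16],
    [0, 0, 0.37],
    [0, 0, 0.47],
    [0, 0, 0.47],
    [0.05, 0.01, 0.47],
    [0.09, 0.01, 0.47],
    [0.12, 0.01, 0.47],
    [0.15, 0.01, 0.47],
    [0.17, 0.01, 0.47],
    [0.19, 0.01, 0.47],
    [0.22, 0.02, 0.47],
    [0.25, 0.02, 0.47],
  ],
  spin=[0, 0, 0, 0, 0, 0, 0, 0, -0.01, -0.04, -0.06, -0.09],
  gripper=[-1, -1, -1, -1, -1, -1, -1, -1, -1, -1, -1, -1],
)

```text
clock: 3.7
position: [569.5, -160.9, 203.0]
ee_rot: [3.142, 0.003, 0.401]
wrist_force: [-4.5, -2.8, 3.4]
width: 0.4
finger_force: 2.7
```

```bash
python3 - <<'E'
from plan import *
o=status.get_obs();S=(554,-76);print(np.round(o["wrist_force"],1),np.round(o["position"],1),o["ee_rot"])
p,d=cams.capture("top")
for L in levers("top",p,d): print([np.round(x,1).tolist() for x in L])
o["ee_rot"]=np.array([np.pi,0,o["ee_rot"][2]])
rows(o,arc(S,-1,np.arange(-65,-31,3),203))
E
```

```text
[-4.5 -2.8  3.4] [ 569.5 -160.9  203. ] [3.14159220e+00 3.00217273e-03 4.01249007e-01]
[[577.0, 184.8], -176.2, 71.4, 225.8, [283.0, 234.8]]
[[-38.8, 663.7], 83.1, 180.3, 199.6, [78.4, 471.9]]
[[0.03, 0.01, 0.0], [0.07, 0.02, 0.0], [0.11, 0.02, 0.0], [0.15, 0.02, 0.0], [0.18, 0.02, 0.0], [0.22, 0.02, 0.0], [0.26, 0.02, 0.0], [0.3, 0.01, 0.0], [0.33, 0.0, 0.0], [0.37, -0.01, 0.0], [0.41, -0.02, 0.0], [0.44, -0.03, 0.0]]
[np.float64(-0.02), np.float64(-0.06), np.float64(-0.09), np.float64(-0.12), np.float64(-0.16), np.float64(-0.19), np.float64(-0.22), np.float64(-0.26), np.float64(-0.29), np.float64(-0.32), np.float64(-0.36), np.float64(-0.39)]
```

>>> apply_moves(
  offset=[
    [0.03, 0.01, 0],
    [0.07, 0.02, 0],
    [0.11, 0.02, 0],
    [0.15, 0.02, 0],
    [0.18, 0.02, 0],
    [0.22, 0.02, 0],
    [0.26, 0.02, 0],
    [0.3, 0.01, 0],
    [0.33, 0, 0],
    [0.37, -0.01, 0],
    [0.41, -0.02, 0],
    [0.44, -0.03, 0],
  ],
  spin=[-0.02, -0.06, -0.09, -0.12, -0.16, -0.19, -0.22, -0.26, -0.29, -0.32, -0.36, -0.39],
  gripper=[-1, -1, -1, -1, -1, -1, -1, -1, -1, -1, -1, -1],
)

```text
clock: 5.25
position: [616.2, -136.8, 202.6]
ee_rot: [-3.139, 0.003, 1.014]
wrist_force: [-5.9, -2.5, 1.8]
width: 0.4
finger_force: 2.6
```

```bash
python3 - <<'E'
from plan import *
o=status.get_obs();S=(554,-76);print(np.round(o["wrist_force"],1),np.round(o["position"],1),np.round(o["joint_pos"],2))
p,d=cams.capture("side")
for L in levers("side",p,d): print([np.round(x,1).tolist() for x in L])
o["ee_rot"]=np.array([np.pi,0,o["ee_rot"][2]])
rows(o,arc(S,-1,np.arange(-29,5,3),203))
E
```

```text
[-5.9 -2.5  1.8] [ 616.2 -136.8  202.6] [ 0.29  0.61 -0.19  1.57  0.13  0.98 -0.5 ]
[[614.8, -110.7], 148.6, 71.7, 225.9, [348.4, 164.9]]
[[574.7, 186.3], -175.5, 74.3, 226.0, [296.7, 216.6]]
[[0.04, 0.01, -0.0], [0.08, 0.01, -0.0], [0.12, 0.02, -0.0], [0.16, 0.02, -0.0], [0.19, 0.02, -0.0], [0.23, 0.01, -0.0], [0.27, 0.01, -0.0], [0.31, 0.0, -0.0], [0.34, -0.01, -0.0], [0.38, -0.02, -0.0], [0.42, -0.03, -0.0], [0.45, -0.05, -0.0]]
[np.float64(-0.03), np.float64(-0.07), np.float64(-0.1), np.float64(-0.13), np.float64(-0.17), np.float64(-0.2), np.float64(-0.23), np.float64(-0.27), np.float64(-0.3), np.float64(-0.33), np.float64(-0.37), np.float64(-0.4)]
```

>>> apply_moves(
  offset=[
    [0.04, 0.01, 0],
    [0.08, 0.01, 0],
    [0.12, 0.02, 0],
    [0.16, 0.02, 0],
    [0.19, 0.02, 0],
    [0.23, 0.01, 0],
    [0.27, 0.01, 0],
    [0.31, 0, 0],
    [0.34, -0.01, 0],
    [0.38, -0.02, 0],
    [0.41, -0.03, 0],
    [0.43, -0.04, 0],
  ],
  spin=[-0.03, -0.07, -0.1, -0.13, -0.17, -0.2, -0.23, -0.27, -0.3, -0.33, -0.36, -0.38],
  gripper=[-1, -1, -1, -1, -1, -1, -1, -1, -1, -1, -1, -1],
)

```text
clock: 6.8
position: [640.0, -92.2, 202.3]
ee_rot: [-3.139, 0.003, 1.609]
wrist_force: [-2.9, -5.9, -0.1]
width: 0.7
finger_force: 2.5
```

```bash
python3 - <<'E'
from plan import *
o=status.get_obs();S=(554,-76);print(np.round(o["wrist_force"],1),np.round(o["position"],1),np.round(o["joint_pos"],2))
for n in("side","top"):
  p,d=cams.capture(n)
  for L in levers(n,p,d): print([np.round(x,1).tolist() for x in L])
o["ee_rot"]=np.array([np.pi,0,o["ee_rot"][2]])
rows(o,arc(S,-1,[3,4.5,6,7.5,8.5,9.5,10.5,11.5,12.5,13.5,14.5],203))
E
```

```text
[-2.9 -5.9 -0.1] [640.  -92.2 202.3] [ 0.3   0.65 -0.35  1.52  0.25  1.02 -0.07]
[[624.8, -69.3], -178.6, 73.3, 225.3, [337.4, 169.5]]
[[576.3, 186.2], -176.3, 75.1, 225.7, [296.7, 216.5]]
[[627.5, -65.1], -174.9, 72.5, 225.3, [379.2, 218.7]]
[[576.6, 184.8], -176.3, 71.3, 225.7, [283.0, 234.6]]
[[-38.9, 662.8], 83.1, 180.4, 199.6, [78.3, 471.8]]
[[0.02, -0.0, -0.01], [0.04, 0.0, -0.01], [0.06, 0.01, -0.01], [0.08, 0.01, -0.01], [0.09, 0.01, -0.01], [0.1, 0.01, -0.01], [0.12, 0.01, -0.01], [0.13, 0.01, -0.01], [0.14, 0.01, -0.01], [0.15, 0.01, -0.01], [0.17, 0.01, -0.01]]
[np.float64(-0.01), np.float64(-0.03), np.float64(-0.04), np.float64(-0.06), np.float64(-0.07), np.float64(-0.08), np.float64(-0.09), np.float64(-0.1), np.float64(-0.11), np.float64(-0.13), np.float64(-0.14)]
```

>>> apply_moves(
  offset=[
    [0.02, 0, 0],
    [0.04, 0, 0],
    [0.05, 0, 0],
    [0.06, 0.01, 0],
    [0.07, 0.01, 0],
    [0.08, 0.01, 0],
    [0.09, 0.01, 0],
    [0.09, 0.01, 0],
  ],
  spin=[-0.01, -0.03, -0.04, -0.05, -0.06, -0.06, -0.07, -0.07],
  gripper=[-1, -1, -1, -1, -1, -1, -1, -1],
)

```text
clock: 7.9
position: [641.4, -81.5, 202.3]
ee_rot: [-3.139, 0.003, 1.718]
wrist_force: [-1.9, -5.2, -1.4]
width: 0.0
finger_force: 2.3
```

>>> apply_moves(
  offset=[
    [0.01, 0, 0],
    [0.02, 0, 0],
    [0.02, 0, 0],
  ],
  spin=[-0.01, -0.01, -0.01],
  gripper=[-1, -1, -1],
)

```text
clock: 8.28
position: [641.5, -81.0, 202.4]
ee_rot: [-3.14, 0.005, 1.733]
wrist_force: [-1.4, -7.4, -1.9]
width: 0.5
finger_force: 3.7
```

>>> apply_moves(
  offset=[
    [0.01, 0, 0],
    [0.02, 0, 0],
    [0.02, 0, 0],
  ],
  spin=[0, 0, 0],
  gripper=[-1, -1, -1],
)

```text
clock: 8.65
position: [641.5, -81.0, 202.4]
ee_rot: [-3.14, 0.008, 1.731]
wrist_force: [-0.1, -10.6, -2.6]
width: 0.6
finger_force: 5.4
```

```bash
python3 - <<'E'
from plan import *
for n in("side","top")*3:
  p,d=cams.capture(n)
  for L in levers(n,p,d)[:2]: print(n,[np.round(x,1).tolist() for x in L])
E
```

```text
side [[622.9, -59.9], -169.5, 72.0, 225.3, [336.2, 171.0]]
side [[575.4, 186.2], -175.8, 73.8, 225.8, [296.7, 216.6]]
top [[624.3, -56.6], -166.8, 72.5, 226.3, [376.2, 219.7]]
top [[577.0, 184.7], -176.0, 71.1, 226.3, [283.0, 234.8]]
side [[623.0, -60.5], -168.1, 71.9, 225.1, [336.1, 170.9]]
side [[575.8, 186.4], -176.0, 75.4, 226.0, [296.6, 216.5]]
top [[624.4, -56.7], -166.6, 73.1, 225.4, [376.2, 219.7]]
top [[576.7, 184.8], -176.3, 71.8, 225.9, [283.0, 234.6]]
side [[622.9, -59.7], -169.5, 71.2, 225.2, [336.1, 171.0]]
side [[575.1, 186.3], -176.2, 73.6, 225.7, [296.7, 216.6]]
top [[624.4, -56.9], -166.7, 72.9, 225.0, [376.2, 219.8]]
top [[576.9, 184.7], -176.4, 72.3, 226.4, [283.0, 234.7]]
```

The finger stopped at -81.0 while the force rose to 10.6 N, so the lever is on its stop, and its angle (11-13°) matches the pipe. I'll back off, rise and cross to the far (+y) side of the duty lever.

>>> apply_moves(
  offset=[
    [-0.05, 0, 0],
    [-0.13, 0, 0],
    [-0.25, 0, 0],
    [-0.25, 0, -0.2],
    [-0.25, 0, -0.45],
    [-0.25, 0, -0.5],
  ],
  spin=[0, 0, 0, 0, 0, 0],
  gripper=[-1, -1, -1, -1, -1, -1],
)

```text
clock: 9.7
position: [647.8, -103.8, 265.1]
ee_rot: [3.137, 0.001, 1.735]
wrist_force: [0.3, -0.4, -0.4]
width: 0.4
finger_force: 0.0
```

>>> apply_moves(
  offset=[
    [0.15, 0, 0],
    [0.4, 0, 0],
    [0.7, 0, 0],
    [0.95, 0, 0],
  ],
  spin=[0, 0, 0, 0],
  gripper=[-1, -1, -1, -1],
)

```text
clock: 10.2
position: [625.9, 12.1, 261.6]
ee_rot: [-3.139, -0.002, 1.738]
wrist_force: [0.3, -0.5, -0.4]
width: 0.5
finger_force: 0.0
```

>>> apply_moves(
  offset=[
    [0.3, 0, 0],
    [0.6, 0, 0],
    [0.95, 0, 0],
  ],
  spin=[0, 0, 0],
  gripper=[-1, -1, -1],
)

```text
clock: 10.58
position: [607.2, 123.2, 261.5]
ee_rot: [-3.139, -0.0, 1.736]
wrist_force: [0.5, -0.7, -0.4]
width: 0.6
finger_force: 0.0
```

>>> apply_moves(
  offset=[
    [0.3, 0, 0],
    [0.6, 0, 0],
    [0.85, 0, 0],
    [0.95, 0, 0],
    [0.95, 0, 0],
  ],
  spin=[0.03, 0.06, 0.06, 0.06, 0.06],
  gripper=[-1, -1, -1, -1, -1],
)

```text
clock: 11.2
position: [589.3, 234.5, 262.3]
ee_rot: [-3.14, 0.0, 1.643]
wrist_force: [0.4, -0.2, -0.3]
width: 0.6
finger_force: 0.0
```

```bash
python3 - <<'E'
from plan import *
o=status.get_obs();print(np.round(o["wrist_force"],1),np.round(o["position"],1),o["ee_rot"],np.round(o["joint_pos"],2))
for n in("side","top"):
  p,d=cams.capture(n)
  for L in levers(n,p,d)[:2]+levers(n,p,d,"r"): print(n,[np.round(x,1).tolist() for x in L])
p,d=cams.capture("wrist");np.savez("w2.npz",p=p,d=d,pos=o["position"],rot=o["ee_rot"]);cv2.imwrite("pics/w2.png",p[...,::-1])
E
```

```text
[ 0.4 -0.2 -0.3] [589.3 234.5 262.3] [-3.14018465e+00  4.14020838e-04  1.64319260e+00] [-0.19  0.58 -0.39  1.48  0.23  1.13 -0.55]
side [[623.0, -59.6], -168.8, 73.0, 225.4, [336.2, 171.0]]
side [[575.8, 186.4], -175.9, 74.8, 226.0, [296.7, 216.5]]
side [[398.8, 328.9], 98.6, 72.1, 226.4, [325.2, 279.8]]
top [[625.9, -61.2], -168.9, 73.3, 225.8, [377.6, 218.2]]
top [[-38.9, 662.9], 82.9, 180.1, 199.6, [78.2, 471.8]]
top [[401.2, 329.6], 100.3, 71.2, 226.5, [225.1, 301.1]]
```

View pics/w2.png

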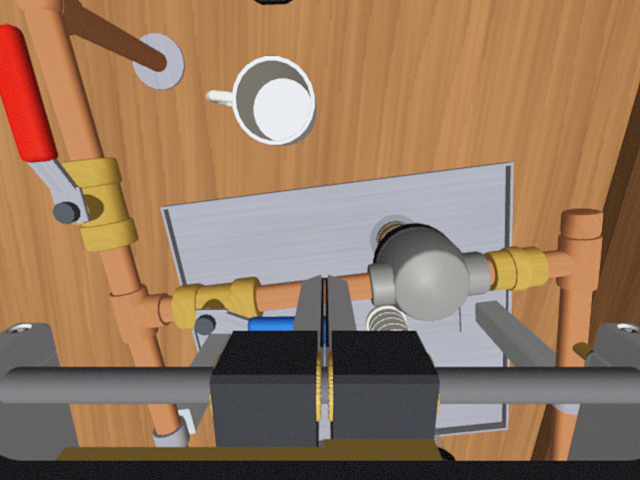

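The wrist view shows the fingertip at (325,280) on the +y side of the duty lever (blue at about (290,325)), with the mug and red lever clear. The standby lever reads 11.1° in both views, so it is open.

```bash
python3 - <<'E'
from plan import *
o=status.get_obs();S=(504.5,180);o["ee_rot"]=np.array([np.pi,0,o["ee_rot"][2]])
x,y=o["position"][:2]
W=[(x,y,240,93.8),(x-1,y,215,93.8)]
for off in(47,42,36,30,25,21,18): W+=arc(S,1,[3.8],203,off=off)
W+=arc(S,1,[2.5,0.5,-2],203)
rows(o,W)
E
```

```text
[[0.0, -0.0, 0.19], [0.0, -0.01, 0.4], [0.01, -0.04, 0.5], [-0.03, -0.04, 0.5], [-0.08, -0.04, 0.5], [-0.13, -0.04, 0.5], [-0.18, -0.04, 0.5], [-0.21, -0.04, 0.5], [-0.23, -0.04, 0.5], [-0.25, -0.03, 0.5], [-0.28, -0.03, 0.5], [-0.31, -0.03, 0.5]]
[np.float64(0.0), np.float64(0.0), np.float64(0.0), np.float64(0.0), np.float64(0.0), np.float64(0.0), np.float64(0.0), np.float64(0.0), np.float64(0.0), np.float64(0.02), np.float64(0.04), np.float64(0.07)]
```

>>> apply_moves(
  offset=[
    [0, 0, 0.19],
    [0, -0.01, 0.4],
    [0, -0.03, 0.5],
    [-0.03, -0.04, 0.5],
    [-0.08, -0.04, 0.5],
    [-0.13, -0.04, 0.5],
    [-0.18, -0.04, 0.5],
    [-0.21, -0.04, 0.5],
    [-0.23, -0.04, 0.5],
    [-0.25, -0.03, 0.5],
    [-0.28, -0.03, 0.5],
    [-0.31, -0.03, 0.5],
  ],
  spin=[0, 0, 0, 0, 0, 0, 0, 0, 0, 0.02, 0.04, 0.07],
  gripper=[-1, -1, -1, -1, -1, -1, -1, -1, -1, -1, -1, -1],
)

```text
clock: 12.85
position: [590.1, 198.6, 203.3]
ee_rot: [3.139, -0.003, 1.53]
wrist_force: [2.9, 4.5, -2.1]
width: 0.4
finger_force: 2.3
```

```bash
python3 - <<'E'
from plan import *
o=status.get_obs();S=(504.5,180);o["ee_rot"]=np.array([np.pi,0,o["ee_rot"][2]]);print(o["position"])
p,d=cams.capture("side")
for L in levers("side",p,d): print([np.round(x,1).tolist() for x in L])
rows(o,arc(S,1,np.arange(-4.5,-39,-3),203))
E
```

```text
[590.05932363 198.60812854 203.25971969]
[[622.9, -59.9], -169.5, 71.0, 225.2, [336.2, 171.0]]
[[563.8, 181.0], 177.4, 49.4, 226.0, [302.9, 217.6]]
[[-0.06, 0.01, 0.0], [-0.1, 0.01, 0.0], [-0.14, 0.02, 0.0], [-0.17, 0.02, 0.0], [-0.21, 0.02, 0.0], [-0.25, 0.01, 0.0], [-0.29, 0.01, 0.0], [-0.32, 0.0, 0.0], [-0.36, -0.0, 0.0], [-0.4, -0.01, 0.0], [-0.43, -0.03, 0.0], [-0.47, -0.04, 0.0]]
[np.float64(0.02), np.float64(0.06), np.float64(0.09), np.float64(0.12), np.float64(0.16), np.float64(0.19), np.float64(0.22), np.float64(0.26), np.float64(0.29), np.float64(0.32), np.float64(0.36), np.float64(0.39)]
```

>>> apply_moves(
  offset=[
    [-0.03, 0.01, 0],
    [-0.07, 0.01, 0],
    [-0.11, 0.02, 0],
    [-0.15, 0.02, 0],
    [-0.19, 0.02, 0],
    [-0.23, 0.01, 0],
    [-0.27, 0.01, 0],
    [-0.3, 0, 0],
    [-0.34, 0, 0],
    [-0.38, -0.01, 0],
    [-0.41, -0.03, 0],
    [-0.45, -0.04, 0],
  ],
  spin=[0.02, 0.06, 0.09, 0.12, 0.16, 0.19, 0.22, 0.26, 0.29, 0.32, 0.36, 0.39],
  gripper=[-1, -1, -1, -1, -1, -1, -1, -1, -1, -1, -1, -1],
)

```text
clock: 14.4
position: [583.3, 142.2, 203.6]
ee_rot: [3.14, -0.002, 0.915]
wrist_force: [4.0, 2.8, 0.8]
width: 0.2
finger_force: 2.3
```

```bash
python3 - <<'E'
from plan import *
o=status.get_obs();S=(504.5,180);o["ee_rot"]=np.array([np.pi,0,o["ee_rot"][2]]);print(o["position"],arc(S,1,[-37.5],203))
p,d=cams.capture("side")
for L in levers("side",p,d): print([np.round(x,1).tolist() for x in L])
rows(o,arc(S,1,np.r_[np.arange(-40.5,-68,-3),-70,-72],203))
E
```

```text
[583.34796564 142.18741957 203.5967873 ] [(np.float64(582.892739646912), np.float64(142.53563865950096), 203, 52.5)]
[[621.8, -59.3], -169.1, 72.6, 225.9, [336.2, 171.0]]
[[560.5, 135.2], 138.1, 70.9, 226.2, [314.7, 210.3]]
[[-0.04, 0.0, 0.0], [-0.07, 0.01, 0.0], [-0.11, 0.01, 0.0], [-0.15, 0.01, 0.0], [-0.19, 0.01, 0.0], [-0.23, 0.01, 0.0], [-0.26, 0.0, 0.0], [-0.3, -0.0, 0.0], [-0.34, -0.01, 0.0], [-0.37, -0.02, 0.0], [-0.4, -0.03, 0.0], [-0.43, -0.04, 0.0]]
[np.float64(0.03), np.float64(0.07), np.float64(0.1), np.float64(0.13), np.float64(0.17), np.float64(0.2), np.float64(0.23), np.float64(0.27), np.float64(0.3), np.float64(0.33), np.float64(0.36), np.float64(0.38)]
```

>>> apply_moves(
  offset=[
    [-0.04, 0, 0],
    [-0.07, 0.01, 0],
    [-0.11, 0.01, 0],
    [-0.15, 0.01, 0],
    [-0.19, 0.01, 0],
    [-0.23, 0.01, 0],
    [-0.26, 0, 0],
    [-0.3, 0, 0],
    [-0.33, -0.01, 0],
    [-0.36, -0.02, 0],
    [-0.38, -0.03, 0],
    [-0.39, -0.03, 0],
  ],
  spin=[0.03, 0.07, 0.1, 0.13, 0.17, 0.2, 0.23, 0.27, 0.3, 0.32, 0.34, 0.35],
  gripper=[-1, -1, -1, -1, -1, -1, -1, -1, -1, -1, -1, -1],
)

```text
clock: 15.95
position: [552.4, 106.2, 203.6]
ee_rot: [3.139, -0.002, 0.366]
wrist_force: [5.2, -0.4, -0.0]
width: 0.6
finger_force: 2.8
```

```bash
python3 - <<'E'
from plan import *
o=status.get_obs();S=(504.5,180);o["ee_rot"]=np.array([np.pi,0,o["ee_rot"][2]]);print(o["position"],arc(S,1,[-70],203))
for n in("side","top"):
  p,d=cams.capture(n)
  for L in levers(n,p,d): print([np.round(x,1).tolist() for x in L])
rows(o,arc(S,1,[-71,-72,-73,-74,-75,-76,-77,-78,-79],203))
E
```

```text
[552.42972582 106.20296905 203.62843391] [(np.float64(550.4861793568282), np.float64(106.28248981305983), 203, 20)]
[[598.5, -64.8], -177.5, 26.4, 225.3, [344.5, 172.7]]
[[528.5, 111.8], 111.0, 76.5, 226.1, [330.5, 209.3]]
[[625.9, -61.2], -168.9, 73.6, 225.4, [377.6, 218.3]]
[[-38.6, 663.9], 83.0, 179.6, 199.9, [78.3, 471.8]]
[[-0.03, -0.0, 0.01], [-0.04, -0.0, 0.01], [-0.05, -0.0, 0.01], [-0.06, 0.0, 0.01], [-0.08, 0.0, 0.01], [-0.09, 0.0, 0.01], [-0.1, 0.01, 0.01], [-0.12, 0.01, 0.01], [-0.13, 0.01, 0.01]]
[np.float64(0.02), np.float64(0.03), np.float64(0.04), np.float64(0.06), np.float64(0.07), np.float64(0.08), np.float64(0.09), np.float64(0.1), np.float64(0.11)]
```

>>> apply_moves(
  offset=[
    [-0.01, 0, 0],
    [-0.02, 0, 0],
    [-0.03, 0, 0],
    [-0.04, 0, 0],
    [-0.05, 0, 0],
    [-0.06, 0, 0],
    [-0.07, 0, 0],
    [-0.08, 0.01, 0],
    [-0.09, 0.01, 0],
    [-0.09, 0.01, 0],
  ],
  spin=[0.01, 0.02, 0.03, 0.04, 0.05, 0.06, 0.07, 0.08, 0.08, 0.08],
  gripper=[-1, -1, -1, -1, -1, -1, -1, -1, -1, -1],
)

```text
clock: 17.3
position: [542.6, 101.1, 203.6]
ee_rot: [3.14, -0.002, 0.241]
wrist_force: [6.0, 0.2, 0.5]
width: 0.4
finger_force: 2.6
```

>>> apply_moves(
  offset=[
    [-0.01, 0, 0],
    [-0.02, 0, 0],
    [-0.03, 0, 0],
    [-0.03, 0, 0],
  ],
  spin=[0.01, 0.02, 0.02, 0.02],
  gripper=[-1, -1, -1, -1],
)

```text
clock: 17.8
position: [540.0, 99.9, 203.6]
ee_rot: [3.139, -0.004, 0.21]
wrist_force: [7.2, -0.7, -2.0]
width: 0.7
finger_force: 3.5
```

>>> apply_moves(
  offset=[
    [-0.01, 0, 0],
    [-0.02, 0, 0],
    [-0.02, 0, 0],
  ],
  spin=[0, 0, 0],
  gripper=[-1, -1, -1],
)

```text
clock: 18.18
position: [539.9, 99.9, 203.8]
ee_rot: [3.139, -0.009, 0.21]
wrist_force: [12.3, 0.3, -6.0]
width: 0.5
finger_force: 5.8
```

```bash
python3 - <<'E'
from plan import *
for n in("side","top")*2:
  p,d=cams.capture(n)
  for L in levers(n,p,d): print(n,[np.round(x,1).tolist() for x in L])
E
```

```text
side [[516.7, 108.3], 101.2, 71.9, 225.8, [335.4, 210.2]]
top [[625.9, -61.3], -168.9, 73.0, 225.8, [377.7, 218.2]]
top [[-38.9, 662.4], 83.0, 176.8, 199.7, [78.3, 471.8]]
side [[516.8, 108.4], 101.4, 73.5, 225.9, [335.4, 210.1]]
top [[625.8, -61.3], -168.5, 73.0, 225.9, [377.7, 218.2]]
top [[-38.8, 663.3], 82.9, 180.5, 199.6, [78.2, 471.8]]
```

The lever is on its stop: the position stayed fixed while the force doubled, and its angle of -78.7° is square to 11.1°. I'll back off, rise and check.

>>> apply_moves(
  offset=[
    [0.05, 0, 0],
    [0.13, 0, 0],
    [0.27, 0, 0],
    [0.27, 0, -0.2],
    [0.27, 0, -0.5],
    [0.27, 0, -0.8],
    [0.27, 0, -0.8],
    [0.27, 0, -0.8],
  ],
  spin=[0, 0, 0, 0, 0, 0, 0, 0],
  gripper=[-1, -1, -1, -1, -1, -1, -1, -1],
)

```text
clock: 19.38
position: [566.0, 107.9, 298.0]
ee_rot: [3.142, 0.003, 0.212]
wrist_force: [0.4, 0.3, -1.0]
width: 0.4
finger_force: 0.0
```

```bash
python3 - <<'E'
from plan import *
for n in("side","top"):
  p,d=cams.capture(n)
  for L in levers(n,p,d)+levers(n,p,d,"r"): print(n,[np.round(x,1).tolist() for x in L])
  if n=="side": cv2.imwrite("pics/s9.png",p[...,::-1])
print(np.round(status.get_obs()["wrist_force"],1))
E
```

```text
side [[622.0, -59.7], -170.1, 69.3, 225.6, [336.8, 171.1]]
side [[516.3, 108.1], 101.5, 72.7, 226.3, [335.4, 210.2]]
side [[398.8, 329.4], 98.5, 72.6, 226.4, [325.2, 279.8]]
top [[626.0, -61.3], -169.0, 73.6, 225.2, [377.6, 218.3]]
top [[-39.0, 661.8], 83.1, 179.5, 199.6, [78.3, 471.9]]
top [[401.2, 328.5], 99.9, 69.0, 226.7, [225.4, 301.1]]
[-0.1 -0.3 -0.3]
```

View pics/s9.png

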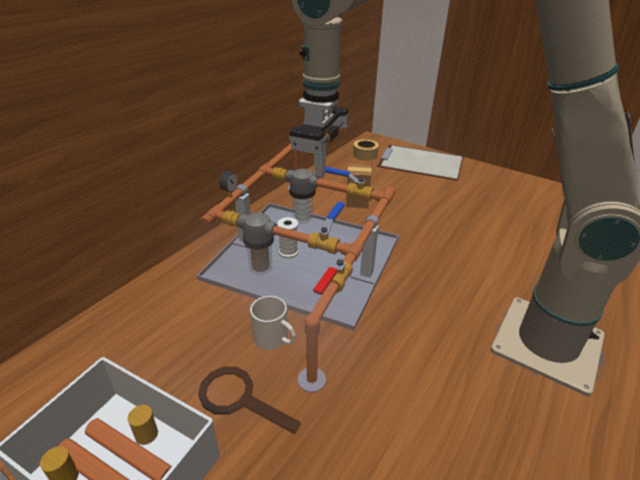

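The final side view shows the standby lever along its pipe at (337,171), the duty lever square across its pipe at (335,210), and the red lever unmoved at (325,280). The cartridge, carton, mug and spanner are where they were, and the robot is clear of everything.

```bash
python3 -c "
from workcell import ticket
print(ticket.job_done())"
```

```text
the job is handed in; nothing more can be done
None
```

The changeover is done and handed in at about 19.5 s: I opened the standby lever to its stop first, then shut the duty lever to its stop, and the red main valve and the loose items show no movement.

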